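# Clamp the fallen dropper bottle

### The job

The amber dropper bottle has fallen over. Stand it upright on the bench and let go of it, then take it by its black top and stand it between the two jaws of the bottle clamp. Push the slide up until both jaws touch the bottle, then lock the slide by turning the clamp knob clockwise until it is tight; leave the other things where they are.

Things in the scene. Friction and masses are not known exactly. Their poses are not given: they have to be found in the camera images.
- dropper_bottle: Amber glass dropper bottle, 107 mm tall: round body 31 mm in diameter from the base up to 67 mm, then a black dropper top 20 mm in diameter. 50 to 85 g, centre of mass 39 mm from the base. Origin at the centre of its base, z points from the base to the top. It starts lying level on the bench (axis 15 mm up), the black top to the left (+y), give or take 45 degrees.
- bottle_clamp: Bottle clamp fixed to the bench: aluminium base plate 90 x 270 mm, 8 mm thick, with a blue fixed jaw (70 mm wide, 56 mm high), a steel slide bar with a sliding jaw, and a blue bridge over the bar that carries the clamp knob. Origin on the bench under the plate, which reaches from -165 to +105 mm in its y; y runs along the slide, from the orange push tab to the fixed jaw; x across it; z up.
- clamp_floor (a point): Point on top of the base plate (8 mm above the bench), on the slide's centre line, 22 mm from the rubber face of the fixed jaw: a bottle stood here is between the jaws. Axes as those of the bottle clamp.
- fixed_jaw (a point): Middle of the rubber face of the fixed jaw, 30 mm above the bench, on the slide's centre line; it faces -y of the clamp.
- slide_jaw (a point): Middle of the rubber face of the sliding jaw (60 mm wide, top 53 mm above the bench); it faces +y of the clamp, towards the fixed jaw. It moves with the slide.
- slide_tab (a point): Middle of the rear face of the orange push tab at the tail of the slide bar (30 mm wide, 10 mm thick, from 17 to 51 mm above the bench; this point is 36 mm above the bench, 166 mm behind the face of the sliding jaw). Push it in +y of the clamp to close the jaws.
- slide_bar (a joint): Travel of the slide in m: 0 = fully open (81 mm between the rubber faces), grows as the jaws close; with the bottle between the jaws it stops at about 0.050. With the knob loose it slides with about 1 to 2 N and stays where it is left.
- clamp_knob_grip (a point): On the axis of the black clamp knob, at the height to grip it. The axis is vertical. The knob is a flat bar 60 mm long, 14 mm thick, 30 mm high (from 51 to 81 mm above the bench; this point is 69 mm above it). x of this point runs along the bar, y across its flats; it turns with the knob (the bar lies along x of the clamp at angle 0).
- clamp_knob (a joint): Angle of the clamp knob in rad: 0 = loose, grows as it turns clockwise seen from above, end stop at 1.5. From about 0.4 it starts to press on the slide and gets stiffer, up to about 0.35 N m; beyond 1.2 the slide is locked. It stays where it is left.
- purple_tip_box: Bystander: purple pipette tip box with a clear lid, 90 x 123 x 93 mm. Origin at the centre of its underside. A reagent shelf hangs over the bench behind it, from about x = 0.75 m: keep the wrist clear of it.
- beaker: Bystander: clear glass beaker, 72 mm in diameter, 87 mm tall. Origin at the centre of its underside.
- timer: Bystander: white bench timer lying face up, 62 x 62 x 18 mm. Origin at the centre of its underside.
Things that resemble listed ones, but are neither listed nor needed, are in the scene too. Of the things that look like the dropper_bottle, the middle-sized one is meant.

How it is judged:
On the way, in this order (a step that is already met when the one before it is completed fails the run):
1. the bottle stands upright by itself on the bench, let go (angle between dropper_bottle's own z axis and vertical below 0.1 rad and height (world z) of dropper_bottle below 0.005 m and contact force between dropper_bottle and the fingers below 0.1 N and linear speed of dropper_bottle below 0.03 m/s), for 0.2 s.
2. the bottle stands upright between the jaws, the clamp knob still loose (angle between dropper_bottle's own z axis and vertical below 0.1 rad and horizontal distance between dropper_bottle and clamp_floor below 0.045 m and z of dropper_bottle in the frame of clamp_floor below 0.005 m and contact force between dropper_bottle and the fingers below 0.1 N and value of joint clamp_knob below 0.6 rad), for 0.2 s.
3. the slide is pushed up so that both jaws are at the bottle, the clamp knob still loose (value of joint slide_bar above 0.046 m and value of joint clamp_knob below 0.6 rad), for 0.1 s.
At the end, for the whole second after the job is handed in: The bottle stands upright (within 0.1 rad) on the clamp's base plate between the jaws, its axis within 22 mm of the slide's centre line; the slide is closed on it (slide travel over 0.046, gap left under 4 mm); the clamp knob is turned beyond 1.2 rad; everything is let go and at rest (angle between dropper_bottle's own z axis and vertical below 0.1 rad and z of dropper_bottle in the frame of clamp_floor between -0.004 and 0.005 m and x of dropper_bottle in the frame of clamp_floor between -0.022 and 0.022 m and y of dropper_bottle in the frame of clamp_floor between -0.005 and 0.015 m and value of joint slide_bar above 0.046 m and value of joint clamp_knob above 1.2 rad and linear speed of dropper_bottle below 0.02 m/s and velocity of joint slide_bar below 0.005 m/s); the robot touches nothing.
It fails at once if a bystander (tip box, beaker or timer) is moved more than 40 mm (distance of any of purple_tip_box, beaker, timer from where it was at the start of the episode above 0.04 m).
It also fails if it takes over 72 s, if anything falls off the work surface, if the arm or the gripper's body presses on something with over 40 N, if the wrist force passes 120 N, or if a joint passes its speed limit or range.

### The arm

A 6-joint arm with a two-finger parallel gripper is mounted at the origin on a cart in front of the work surface, level with it; the furniture and walls round the work are solid. World frame = base frame: x ahead of the robot, y to its left, z up, the work surface at z = 0. Lengths are in m, angles in rad, forces in N, time in s.
With the tool pointing down it reaches from about 0.225 to 0.875 m from the base axis. Payload 3.4 kg.
Tool frame: the origin (TCP) lies at the very end of the fingers, on their centre line; the grasp point (between the pads) lies 19 mm behind it; z points along the fingers, y is the line along which they close (so a half turn about z gives the same grasp; the last joint's range is limited). The gripper opens to 85 mm and grips with 20 to 120 N. Pads are 22 mm wide; open, the fingers measure 114 mm over their backs; the gripper's body (76 mm by 85 mm) begins 54 mm behind the grasp point. The pads swing forward as they close: fully open they stand 13 mm farther back than shut.
Start: joints at [0.987, 0.276, 1.505, -0, 1.361, -0.121], TCP at [0.257, 0.515, 0.231] pointing down, gripper open.
Joint ranges: [-2.89, 2.89], [-0.75, 2.08], [0.22, 2.7], [-1.18, 4.32], [0.11, 2.71], [-2.7, 2.7]. Speed limits (rad/s): [2.57, 2.57, 3.14, 3.14, 3.14, 3.14].

### API

Orientations are given as a unit quaternion [w, x, y, z].
In Python, from rig import manip gives the robot as it stands. The module is installed in compiled form; this text tells all that it offers.
- The arm moves only by the tool play_rows, never from a script. Its argument "motion" is a list of rows, each a list of 5 numbers: the shift along the tool's x, y, z in units of 40 mm (1.0 is 40 mm), then the turn about the tool's z in units of 10 degrees (1.0 is 10 degrees), then the finger opening in mm, from 0 to 85.4. A call has 1 to 5 rows; each row is the pose to reach, as a shift and turn from the pose commanded when the call began, along the tool's axes at that moment; what a row does not reach only later rows make up. A row lasts 1/8 s, in which the tool goes at most 62.5 mm and 10.7 degrees, less where a joint would pass 70% of its speed; a pose out of reach is approached as far as the arm can. A call with a gripper value outside its range is refused whole. The fingers move at their own pace and stop on an object; "newtons" is the grip in N (left out, the last holds). Time passes only in rows, so rows that repeat a pose let the fingers close. It gives the time, the measured TCP pose, the force, the opening and the grip force at its end, in the units of the state.
- manip.get_state(): the state, without advancing time (a new reading comes with each control period).
- manip.get_image(name): name is "scene" or "top" or "wrist"; returns a dict with "img" (480x640x3 uint8, red, green, blue), "range_z" (480x640 float32, m along the optical axis (not along the pixel's ray), 0 where there is no reading), "fx", "fy", "cx", "cy" (pixels), "R" (3x3) and "t" (3): a world point X has camera coordinates R X + t. Camera axes: x right, y down, z forward; pixel columns grow to the right and rows downward; lengths in m; the calibration is good to about 2 mm. A picture is of the moment at which its call begins.
- manip.sign_off(): hands the job in; it is judged then, once.
The state is a dict: "clock": time; "qpos": joint angles; "qd": joint speeds; "effort": joint torques, N m; "position": TCP position; "ee_rot": TCP orientation; "contact_force": force on the tool from outside, world axes, zero at the start; "moment": the same for the moment, N m; "width": finger opening in m; "gripper_force": force on a finger pad.
Only numpy, scipy, OpenCV 4.12 (cv2) and the standard library are available. Lean on these libraries where they do the work, as an engineer would, in place of code of your own. Each camera call takes 0.05 s, during which the arm holds its last target. There are 200 camera calls.

## Working session

There is one attempt and no reset: what is moved stays moved. The work goes in short steps, Python scripts to look and compute and a tool call to move; the robot and the scene stay as the last step left them, time stands still between calls to the robot, and variables do not carry over. Pictures are saved under pics/ and viewed, at most 10 in all, crops included, and the job is handed in when it is done.

Besides the shell and the picture viewer there is one more tool, called after ">>>" as name(argument=value, ...) on one line, values as JSON. play_rows: Moves the arm, as the interface text tells. Its arguments: {"type":"object","properties":{"motion":{"type":"array","items":{"type":"array","items":{"type":"number"}}},"newtons":{"type":"number"}},"required":["motion"]}

```bash
mkdir -p pics; ls; cat > h.py <<'E'
from rig import manip
import numpy as np, cv2
def shot(name,fn):
    d=manip.get_image(name); cv2.imwrite(fn,cv2.cvtColor(d["img"],cv2.COLOR_RGB2BGR)); np.savez(fn[:-4]+'.npz',**d); return d
def cloud(d):
    z=np.asarray(d["range_z"],float); v,u=np.mgrid[:480,:640]
    P=np.stack([(u-d["cx"])/d["fx"]*z,(v-d["cy"])/d["fy"]*z,z],-1)
    W=(P-np.asarray(d["t"]))@np.asarray(d["R"]); W[z==0]=np.nan; return W
E
python3 - <<'E'
from h import *
print(manip.get_state())
for n in("top","scene"):
    d=shot(n,f'pics/{n}0.png'); print(n,d['R'],d['t'],d['fx'])
E
```

```text
pics
{'clock': 0.0, 'qpos': array([ 9.86985795e-01,  2.76620164e-01,  1.50615972e+00,  3.84521939e-05,
        1.36071596e+00, -1.21033184e-01]), 'qd': array([-0.00033397,  0.00134832, -0.00095268,  0.00055089,  0.00048459,
       -0.00083662]), 'effort': array([ 1.63918026e-03, -4.16779125e+01, -2.45806736e+01,  1.38607006e-04,
        1.07262027e-02,  2.50377362e-06]), 'position': array([0.25640762, 0.51405722, 0.23041478]), 'ee_rot': array([-3.46107536e-04,  2.29333225e-01,  9.73347505e-01, -8.86619363e-04]), 'contact_force': array([ 0.44541049, -0.25685664, -0.4337453 ]), 'moment': array([ 0.04616499, -0.00814342,  0.01717162]), 'gripper_force': 0.0, 'width': 0.0853597526815511}
top [[-0.01870703 -0.99981073 -0.00534323]
 [-0.99450381  0.01915783 -0.10293277]
 [ 0.10301565  0.00338829 -0.99467396]] [-0.03223451  0.56447336  1.01493356] 436.3045774243304
scene [[ 0.61812437 -0.78583949  0.01945662]
 [-0.52762313 -0.4331102  -0.73077315]
 [ 0.58269726  0.44144293 -0.68234305]] [-0.37958555  0.30522139  0.83585741] 490.8162587933708
```

View pics/top0.png

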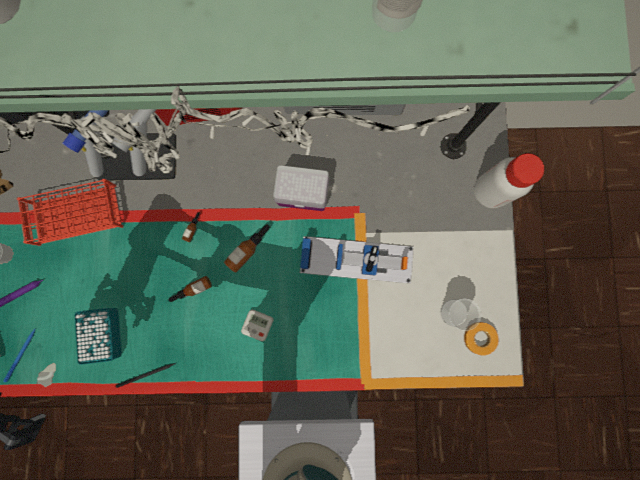

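View pics/scene0.png

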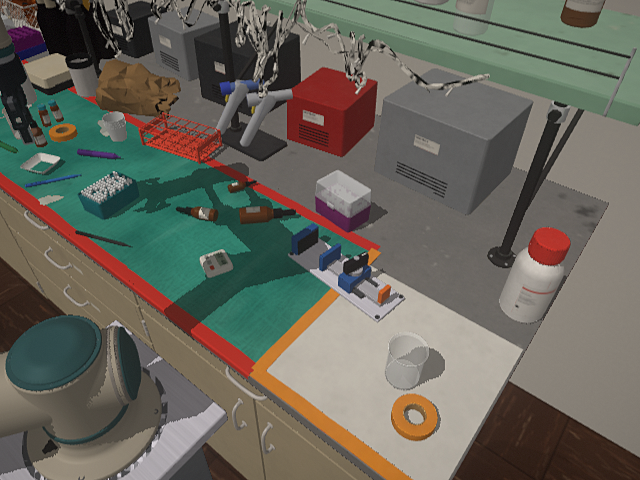

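The top view shows three fallen amber bottles: a small one at (191,226), a large one at (247,247) and a middle one at (190,289) with its top to the left. The clamp spans (303..412, 260), with the fixed jaw at the left (306,253), the knob at (371,259) and the tab at (405,262). The scene view agrees. Next I measure.

```bash
python3 - <<'E'
from h import *
d=dict(np.load('pics/top0.npz')); W=cloud(d); im=d['img']; hsv=cv2.cvtColor(im,cv2.COLOR_RGB2HSV)
def show(n,m,zlo,zhi,box):
    x0,y0,x1,y1=box; k=np.zeros((480,640),bool); k[y0:y1,x0:x1]=1
    k&=m&(W[...,2]>zlo)&(W[...,2]<zhi); p=W[k]
    if len(p)<3: print(n,len(p)); return p
    c,(w,h),a=cv2.minAreaRect((p[:,:2]*1000).astype(np.float32))
    C=p[:,:2]-p[:,:2].mean(0); u=np.linalg.svd(C,full_matrices=0)[2][0]
    print(n,len(p),'rect',np.round(c,1),round(w,1),round(h,1),'mean',p.mean(0).round(4),'axis',u.round(3),'z',np.percentile(p[:,2],[5,50,95]).round(4)); return p
al=np.ones((480,640),bool)
show('mid',al,.008,.06,(160,270,222,310))
show('big',al,.008,.06,(220,215,275,275))
show('small',al,.006,.06,(178,208,206,245))
blue=(hsv[...,0]>95)&(hsv[...,0]<125)&(hsv[...,1]>120)
show('fixjaw',blue,.045,.065,(295,230,320,280))
show('slidejaw',blue,.04,.065,(330,235,352,280))
show('bridge',blue,.03,.065,(355,235,385,285))
show('tab',(hsv[...,0]<22)&(hsv[...,1]>150),.03,.065,(395,250,415,275))
show('knob',al,.065,.09,(350,235,390,285))
show('plate',al,.004,.012,(295,230,420,290))
show('timer',al,.01,.03,(235,305,280,345)); show('beaker',al,.01,.12,(435,270,485,330)); show('tip',al,.05,.12,(265,155,340,215))
# colour profile along mid
cv2.imwrite('pics/m.png',cv2.resize(cv2.cvtColor(im[200:350,150:430],cv2.COLOR_RGB2BGR),(800,429),interpolation=cv2.INTER_CUBIC))
E
```

```text
mid 444 rect [466.9 275.3] 30.7 107.2 mean [0.4721 0.2642 0.0254] axis [ 0.414 -0.91 ] z [0.0171 0.0261 0.0321]
big 738 rect [558.5 126.3] 61.7 146.4 mean [0.5608 0.1375 0.0331] axis [-0.739  0.674] z [0.0227 0.0336 0.0413]
small 243 rect [624.1 282. ] 55.4 75.6 mean [0.618  0.2721 0.0179] axis [-0.933  0.359] z [0.0103 0.0187 0.0238]
fixjaw 224 rect [549.4  -6.6] 18.3 69.2 mean [ 0.549  -0.0063  0.0557] axis [-0.994  0.105] z [0.0526 0.0557 0.0586]
slidejaw 91 rect [540.7 -85. ] 8.9 57.0 mean [ 0.5401 -0.0848  0.052 ] axis [-0.992  0.125] z [0.0484 0.0521 0.0557]
bridge 154 rect [ 531.8 -158.2] 33.3 67.1 mean [ 0.5291 -0.1544  0.0407] axis [-0.999 -0.044] z [0.0367 0.0405 0.0436]
tab 56 rect [ 522.2 -237.4] 7.1 27.8 mean [ 0.522  -0.2368  0.0467] axis [-0.995  0.102] z [0.0341 0.0495 0.0522]
knob 173 rect [ 532.  -159.1] 14.3 59.4 mean [ 0.5316 -0.1584  0.0795] axis [-0.955  0.298] z [0.0734 0.08   0.0831]
plate 2572 rect [ 535.8 -129.8] 302.8 144.5 mean [ 0.5346 -0.1253  0.0076] axis [-0.096 -0.995] z [0.0045 0.0076 0.0109]
timer 642 rect [382.3 113.6] 60.5 60.4 mean [0.3825 0.1131 0.0159] axis [-0.999  0.045] z [0.0123 0.0159 0.0195]
beaker 756 rect [ 401.8 -376.9] 106.6 69.6 mean [ 0.3999 -0.3689  0.0524] axis [0.374 0.927] z [0.0148 0.0534 0.0862]
tip 1986 rect [700.8  -1.1] 119.8 83.5 mean [ 0.6984 -0.0011  0.0898] axis [-0.145 -0.989] z [0.0644 0.0927 0.0957]
```

View pics/m.png

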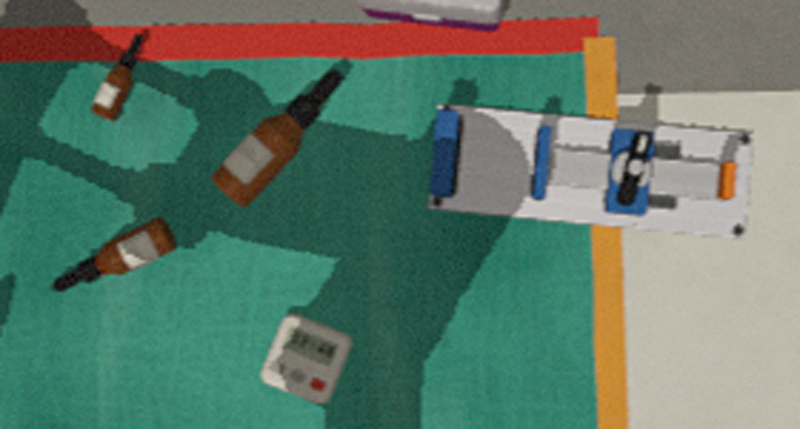

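The middle bottle at crop (115,255) is 107 mm long in the depth data, so it is the one meant. Its black top points to +y and slightly towards the robot. I'll move above the cap with the pads across it.

>>> play_rows(motion=[[-6.5,-2.28,3.2,3.9,50],[-6.5,-2.28,3.2,3.9,50],[-6.5,-2.28,3.2,3.9,50],[-6.5,-2.28,3.2,3.9,50],[-6.5,-2.28,3.2,3.9,50]])

```text
clock: 0.72
position: [0.4495, 0.315, 0.1021]
ee_rot: [-0.0, 0.542, 0.841, -0.0]
contact_force: [0.5, -0.1, 0.5]
width: 0.05
gripper_force: 0.0
```

```bash
cat >> h.py <<'E'
from scipy.spatial.transform import Rotation as Ro
def pose():
    s=manip.get_state(); q=s['ee_rot']; R=Ro.from_quat([q[1],q[2],q[3],q[0]]).as_matrix(); return s,np.array(s['position']),R
def go(p,yaw_y=None):
    "rows numbers to bring TCP to p, tool-y heading yaw_y deg (mod 180)"
    s,t,R=pose(); a=np.degrees(np.arctan2(R[1,1],R[0,1])); u=(R.T@(np.array(p)-t))/.04
    tr=0 if yaw_y is None else -((yaw_y-a+90)%180-90)/10
    print('t',round(s['clock'],2),'tcp',t.round(4),'yaw',round(a,1),'tilt',R[:,2].round(3),'w',round(s['width']*1e3,1),'F',s['contact_force'].round(1),'| rows',u.round(2),round(tr,2),'q6',s['qpos'][5].round(2))
E
python3 - <<'E'
from h import *
go([.4485,.3155,.003],24.5)
d=shot('wrist','pics/w1.png')
E
```

```text
t 0.72 tcp [0.4495 0.315  0.1021] yaw 24.4 tilt [-0.001 -0.    -1.   ] w 50.0 F [ 0.5 -0.1  0.5] | rows [ 0.02 -0.02  2.48] -0.01 q6 0.06
```

View pics/w1.png

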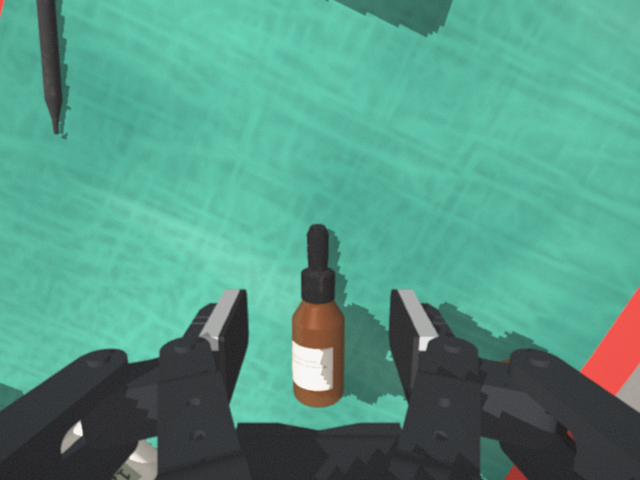

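The wrist view shows the bottle axis vertical in the image and centred between the pads. The black top has a wide collar at (318,285) and a narrow bulb at (318,245). I'll go down, grip the bulb lightly and see whether the bottle pivots when lifted.

>>> play_rows(motion=[[0,0,1.2,0,40],[0,0,2.4,0,35],[0,0,2.4,0,30],[0,0,2.4,0,9],[0,0,2.4,0,9]], newtons=20)

```text
clock: 1.4
position: [0.45, 0.3178, 0.0093]
ee_rot: [0.001, 0.541, 0.841, 0.002]
contact_force: [-0.1, -0.2, 0.8]
width: 0.0142
gripper_force: 19.3
```

>>> play_rows(motion=[[0,0,0,0,9],[0,0,0,0,9],[0,0,-0.3,0,9],[0,0,-0.6,0,9],[0,0,-0.6,0,9]])

```text
clock: 2.02
position: [0.4497, 0.3174, 0.0329]
ee_rot: [0.001, 0.541, 0.841, 0.001]
contact_force: [0.2, -0.3, -0.1]
width: 0.0144
gripper_force: 19.3
```

```bash
python3 - <<'E'
from h import *
go([.4485,.3155,.003],24.5); print(manip.get_state()['gripper_force'])
d=shot('scene','pics/s1.png'); W=cloud(d)
cv2.imwrite('pics/s1c.png',cv2.resize(cv2.cvtColor(d['img'][120:320,100:380],cv2.COLOR_RGB2BGR),(784,560)))
E
```

```text
t 2.02 tcp [0.4497 0.3174 0.0329] yaw 24.5 tilt [ 0.003  0.002 -1.   ] w 14.4 F [ 0.2 -0.3 -0.1] | rows [-0.03 -0.05  0.75] -0.0 q6 0.06
19.284750496444758
```

View pics/s1c.png

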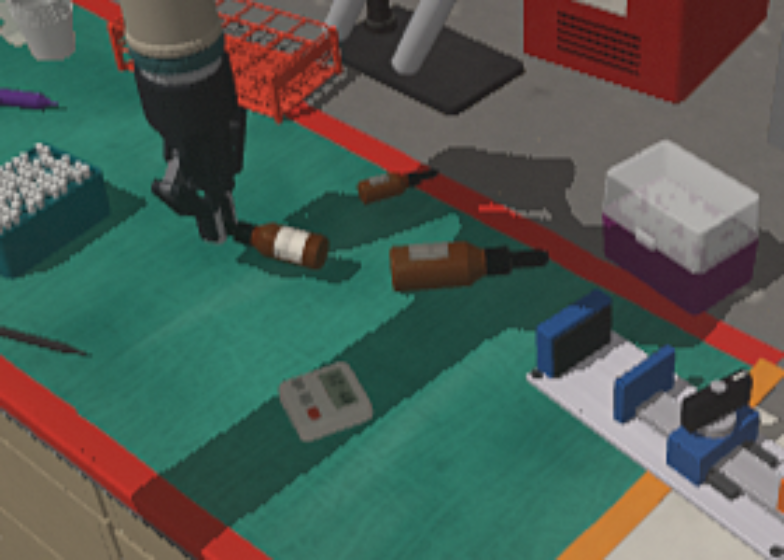

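The crop shows the bulb held, with the bottle at (290,243) off the bench and still near level. I'll measure its tilt from depth.

```bash
cat >> h.py <<'E'
def tilt(name='scene',fn='pics/x.png',c=(.47,.27),d=(-.414,.91),rng=(-.2,.2),amber=True):
    D=shot(name,fn); W=cloud(D); h=cv2.cvtColor(D['img'],cv2.COLOR_RGB2HSV)
    m=(W[...,2]>.003)&(abs(W[...,0]-c[0])<.1)&(abs(W[...,1]-c[1])<.1)
    if amber: m&=(h[...,0]<14)&(h[...,1]>110)&(h[...,2]<190)
    P=W[m]; s=(P[:,:2]-c)@np.array(d)
    for a in np.arange(*rng,.01):
        k=(s>=a)&(s<a+.01)
        if k.sum()>5: print('s %.3f n %d z %s'%(a+.005,k.sum(),np.percentile(P[k,2],[5,50,95]).round(3)),P[k].mean(0).round(3))
E
python3 - <<'E'
from h import *
tilt(c=(.489,.2266))
E
```

```text
s -0.125 n 8 z [0.034 0.038 0.04 ] [0.569 0.129 0.037]
s -0.115 n 40 z [0.017 0.036 0.04 ] [0.554 0.131 0.033]
s -0.105 n 47 z [0.013 0.028 0.039] [0.543 0.135 0.028]
s -0.095 n 41 z [0.009 0.027 0.034] [0.532 0.142 0.025]
s -0.085 n 42 z [0.012 0.025 0.035] [0.523 0.149 0.025]
s -0.075 n 43 z [0.018 0.03  0.039] [0.518 0.158 0.03 ]
s -0.065 n 33 z [0.013 0.036 0.041] [0.517 0.166 0.032]
s 0.005 n 56 z [0.012 0.04  0.048] [0.504 0.238 0.035]
s 0.015 n 19 z [0.009 0.033 0.047] [0.504 0.246 0.031]
s 0.045 n 37 z [0.031 0.044 0.05 ] [0.46  0.263 0.043]
s 0.055 n 23 z [0.037 0.045 0.049] [0.458 0.272 0.044]
s 0.065 n 18 z [0.034 0.172 0.222] [0.47  0.288 0.135]
```

The bottle did not pivot under 20 N. I'll try easing the grip by opening the fingers slightly.

>>> play_rows(motion=[[0,0,0,0,13.6],[0,0,0,0,13.6]])

```text
clock: 2.38
position: [0.4484, 0.3167, 0.0309]
ee_rot: [-0.0, 0.541, 0.841, -0.0]
contact_force: [-0.3, -0.0, -0.5]
width: 0.0145
gripper_force: 19.3
```

>>> play_rows(motion=[[0,0,0,0,14.1],[0,0,0,0,14.1]])

```text
clock: 2.62
position: [0.4486, 0.3168, 0.0312]
ee_rot: [-0.0, 0.541, 0.841, -0.0]
contact_force: [-0.4, 0.7, -0.2]
width: 0.0144
gripper_force: 19.3
```

>>> play_rows(motion=[[0,0,0,0,14.3],[0,0,0,0,14.3]])

```text
clock: 2.88
position: [0.4487, 0.3169, 0.0313]
ee_rot: [-0.0, 0.541, 0.841, 0.0]
contact_force: [-0.2, 0.2, -0.8]
width: 0.0145
gripper_force: 17.7
```

The force follows the commanded width near contact, so I can tune it.

>>> play_rows(motion=[[0,0,0,0,14.4],[0,0,0,0,14.4]])

```text
clock: 3.12
position: [0.4487, 0.3169, 0.0314]
ee_rot: [0.0, 0.541, 0.841, 0.0]
contact_force: [1.0, 0.3, -1.3]
width: 0.0144
gripper_force: 16.2
```

>>> play_rows(motion=[[0,0,0,0,14.45],[0,0,0,0,14.45]])

```text
clock: 3.38
position: [0.4487, 0.3169, 0.0313]
ee_rot: [0.0, 0.541, 0.841, 0.0]
contact_force: [-0.3, -0.1, -0.3]
width: 0.0147
gripper_force: 15.4
```

>>> play_rows(motion=[[0,0,0,0,14.5],[0,0,0,0,14.5]])

```text
clock: 3.62
position: [0.4487, 0.3169, 0.0313]
ee_rot: [-0.0, 0.541, 0.841, 0.0]
contact_force: [0.4, 0.8, -0.1]
width: 0.0142
gripper_force: 14.7
```

```bash
python3 - <<'E'
from h import *
tilt(c=(.489,.2266),rng=(-.02,.15))
E
```

```text
s 0.005 n 55 z [0.011 0.032 0.042] [0.505 0.24  0.03 ]
s 0.015 n 10 z [0.026 0.034 0.041] [0.475 0.233 0.034]
s 0.045 n 39 z [0.027 0.043 0.049] [0.461 0.263 0.041]
s 0.055 n 27 z [0.031 0.042 0.046] [0.458 0.272 0.04 ]
s 0.065 n 17 z [0.034 0.174 0.247] [0.469 0.287 0.142]
```

It is starting to tilt at 15 N. I'll loosen further.

>>> play_rows(motion=[[0,0,0,0,14.8],[0,0,0,0,15.0],[0,0,0,0,15.1],[0,0,0,0,15.1]])

```text
clock: 4.18
position: [0.4487, 0.3169, 0.0314]
ee_rot: [0.0, 0.541, 0.841, 0.0]
contact_force: [0.2, -0.0, -0.5]
width: 0.0154
gripper_force: 6.8
```

```bash
python3 - <<'E'
from h import *
tilt(c=(.489,.2266),rng=(-.02,.15))
E
```

```text
s 0.005 n 55 z [0.008 0.022 0.031] [0.508 0.241 0.022]
s 0.015 n 15 z [0.006 0.018 0.026] [0.488 0.24  0.017]
s 0.035 n 8 z [0.038 0.04  0.041] [0.468 0.259 0.04 ]
s 0.045 n 43 z [0.023 0.037 0.042] [0.462 0.264 0.035]
s 0.055 n 29 z [0.025 0.034 0.04 ] [0.458 0.273 0.034]
s 0.065 n 20 z [0.031 0.179 0.246] [0.471 0.288 0.145]
```

The base has swung down to the bench. I'll lift slowly so it keeps pivoting.

>>> play_rows(motion=[[0,0,-0.25,0,15.1],[0,0,-0.5,0,15.1],[0,0,-0.75,0,15.1],[0,0,-1.0,0,15.1],[0,0,-1.0,0,15.1]])

```text
clock: 4.85
position: [0.4495, 0.3177, 0.0728]
ee_rot: [0.0, 0.541, 0.841, 0.002]
contact_force: [-1.9, 3.1, 5.2]
width: 0.0144
gripper_force: 4.7
```

```bash
python3 - <<'E'
from h import *
tilt(c=(.489,.2266),rng=(-.02,.15))
E
```

```text
s 0.005 n 10 z [0.01  0.014 0.021] [0.586 0.278 0.015]
s 0.025 n 6 z [0.014 0.019 0.02 ] [0.474 0.25  0.018]
s 0.035 n 16 z [0.01  0.015 0.02 ] [0.465 0.253 0.015]
s 0.045 n 6 z [0.007 0.011 0.042] [0.461 0.263 0.017]
s 0.055 n 16 z [0.051 0.056 0.062] [0.461 0.277 0.056]
s 0.065 n 37 z [0.037 0.055 0.228] [0.458 0.284 0.088]
s 0.075 n 6 z [0.044 0.052 0.054] [0.45  0.289 0.05 ]
```

>>> play_rows(motion=[[0,0,-0.2,0,15.0],[0,0,-0.4,0,15.0],[0,0,-0.6,0,15.0],[0,0,-0.8,0,15.0],[0,0,-0.8,0,15.0]])

```text
clock: 5.52
position: [0.4493, 0.3171, 0.1042]
ee_rot: [0.0, 0.541, 0.841, 0.001]
contact_force: [0.9, 0.3, -0.1]
width: 0.0147
gripper_force: 0.0
```

```bash
python3 - <<'E'
from h import *
tilt(fn='pics/s2.png',c=(.489,.2266),rng=(-.02,.15))
im=cv2.imread('pics/s2.png'); cv2.imwrite('pics/s2c.png',cv2.resize(im[100:280,120:300],(600,600)))
E
```

```text
s 0.005 n 14 z [0.006 0.014 0.022] [0.586 0.277 0.013]
s 0.085 n 16 z [0.005 0.053 0.161] [0.456 0.306 0.08 ]
s 0.095 n 22 z [0.006 0.047 0.059] [0.438 0.307 0.039]
```

View pics/s2c.png

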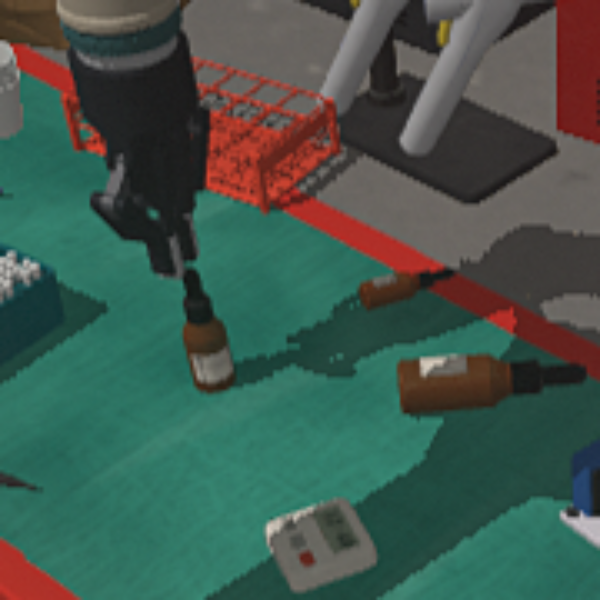

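The bottle is nearly upright at (205,340), with its bulb at (192,280) just below the fingertips and the grip force at 0. I'll check whether it settles before moving.

```bash
python3 - <<'E'
from h import *
for i in range(3):
    d=shot('scene','pics/s3.png'); W=cloud(d); h=cv2.cvtColor(d['img'],cv2.COLOR_RGB2HSV)
    R,t=np.array(d['R']),np.array(d['t'])
    m=(np.hypot(W[...,0]-.445,W[...,1]-.31)<.05)&(W[...,2]>.006)&(W[...,2]<.108)
    P=W[m]; 
    for z in np.arange(.006,.108,.012):
        k=(P[:,2]>=z)&(P[:,2]<z+.012); 
        if k.sum()>3: print(round(z,3),k.sum(),((P[k].min(0)+P[k].max(0))/2).round(4)[:2],end=' ')
    print(manip.get_state()['clock'])
E
```

```text
0.006 44 [0.4486 0.3002] 0.018 46 [0.45  0.302] 0.03 53 [0.4485 0.3009] 0.042 62 [0.4496 0.2997] 0.054 54 [0.4508 0.3019] 0.066 30 [0.4496 0.3013] 0.078 32 [0.4514 0.3027] 0.09 25 [0.4493 0.3058] 0.102 23 [0.4473 0.3076] 5.625
0.006 46 [0.4497 0.298 ] 0.018 48 [0.4492 0.2997] 0.03 51 [0.4488 0.2983] 0.042 58 [0.4492 0.301 ] 0.054 54 [0.4515 0.3017] 0.066 36 [0.4515 0.3024] 0.078 33 [0.4508 0.3018] 0.09 22 [0.4499 0.3023] 0.102 28 [0.4481 0.308 ] 5.675
0.006 48 [0.4498 0.2994] 0.018 45 [0.4493 0.2988] 0.03 56 [0.449  0.2989] 0.042 56 [0.4484 0.2992] 0.054 53 [0.45  0.301] 0.066 36 [0.4508 0.3027] 0.078 33 [0.4497 0.3025] 0.09 21 [0.4494 0.3018] 0.102 27 [0.4471 0.306 ] 5.725
```

It stands upright on its own. I'll open, rise clear and confirm its position from the top.

>>> play_rows(motion=[[0,0,0,0,40],[0,0,-0.5,0,40],[0,0,-1.5,0,40],[0,0,-2.0,0,40],[0,0,-2.0,0,40]])

```text
clock: 6.35
position: [0.4496, 0.3174, 0.1847]
ee_rot: [0.001, 0.541, 0.841, 0.002]
contact_force: [0.2, 0.4, -0.9]
width: 0.04
gripper_force: 0.0
```

```bash
python3 - <<'E'
from h import *
for n in ('wrist','scene'):
    d=shot(n,f'pics/{n}4.png'); W=cloud(d)
    m=(np.hypot(W[...,0]-.449,W[...,1]-.304)<.05)&(W[...,2]>.006)&(W[...,2]<.125)
    P=W[m]
    for z in np.arange(.006,.12,.012):
        k=(P[:,2]>=z)&(P[:,2]<z+.012)
        if k.sum()>3: print(round(z,3),k.sum(),P[k].min(0).round(4)[:2],P[k].max(0).round(4)[:2])
go([.449,.304,.2])
E
```

```text
0.006 119 [0.4372 0.3078] [0.4654 0.3236]
0.018 127 [0.4369 0.3054] [0.4644 0.3233]
0.03 146 [0.4366 0.3055] [0.4657 0.3232]
0.042 460 [0.4364 0.294 ] [0.4672 0.3231]
0.054 475 [0.4384 0.2986] [0.4655 0.3214]
0.066 198 [0.4414 0.2987] [0.4608 0.3169]
0.078 389 [0.4416 0.2994] [0.4604 0.3164]
0.09 196 [0.4447 0.3006] [0.4568 0.3127]
0.102 273 [0.4454 0.3012] [0.4559 0.3118]
0.006 45 [0.4361 0.2874] [0.4645 0.3099]
0.018 52 [0.435  0.2876] [0.4634 0.31  ]
0.03 47 [0.4362 0.288 ] [0.4633 0.3114]
0.042 61 [0.4347 0.287 ] [0.4645 0.3172]
0.054 48 [0.4367 0.2908] [0.4631 0.3116]
0.066 37 [0.4403 0.2949] [0.461  0.3092]
0.078 35 [0.4417 0.2929] [0.4597 0.3107]
0.09 20 [0.4446 0.2975] [0.4568 0.3082]
0.102 13 [0.4445 0.2982] [0.4521 0.3081]
t 6.45 tcp [0.4481 0.3166 0.1825] yaw 24.5 tilt [-0.001 -0.001 -1.   ] w 40.0 F [ 0.2 -0.4  0.6] | rows [-0.3  -0.11 -0.44] 0 q6 0.06
```

View pics/wrist4.png

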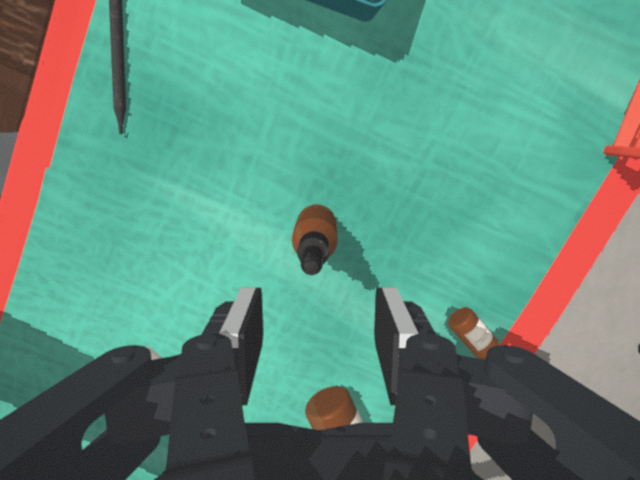

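The bottle stands upright with its axis near (0.450,0.305). The wrist view shows its bulb at (312,262). Now I'll measure the clamp faces precisely from the initial images.

```bash
python3 - <<'E'
from h import *
for n in('scene0','top0'):
    d=dict(np.load(f'pics/{n}.npz')); W=cloud(d); h=cv2.cvtColor(d['img'],cv2.COLOR_RGB2HSV)
    print(n,'cam',-(np.array(d['R']).T@d['t']).round(3))
    # plate: minAreaRect white z 4-12mm
    box=(W[...,0]>.45)&(W[...,0]<.62)&(W[...,1]>-.3)&(W[...,1]<.05)
    white=(h[...,1]<45)&(h[...,2]>120)
    k=box&(W[...,2]>.0045)&(W[...,2]<.0115)
    q=k.astype(np.uint8); q=cv2.morphologyEx(q,cv2.MORPH_OPEN,np.ones((3,3)))
    nn,lab,st,_=cv2.connectedComponentsWithStats(q); b=1+np.argmax(st[1:,4]); P=W[lab==b]
    c,wh,a=cv2.minAreaRect((P[:,:2]*1000).astype(np.float32)); print('plate',np.round(c,1),np.round(wh,1),round(a,2))
    # knob top / tab etc in a 6.7deg frame around knob
    for ang in (6.0,6.7,7.4):
        A=np.radians(ang); e=np.array([np.sin(A),np.cos(A)]); f=np.array([np.cos(A),-np.sin(A)])
        K=W[box&(W[...,2]>.013)&(W[...,2]<.09)]
        rel=K[:,:2]-[.532,-.159]; s=rel@e; x=rel@f
        if ang==6.7:
            H,_=np.histogram(s[abs(x)<.03],np.arange(-.11,.2,.004)); print(dict((round(-.11+.004*i+.002,3),int(v)) for i,v in enumerate(H) if v>8))
    blue=(h[...,0]>95)&(h[...,0]<125)&(h[...,1]>120)&box
    rub=box&(h[...,2]<70)
    A=np.radians(6.7); e=np.array([np.sin(A),np.cos(A)]); f=np.array([np.cos(A),-np.sin(A)])
    for nm,m in (('blue',blue&(W[...,2]>.012)),('dark',rub&(W[...,2]>.012)),('orange',box&(h[...,0]<22)&(h[...,1]>150)&(W[...,2]>.02))):
        K=W[m]; rel=K[:,:2]-[.532,-.159]; s=rel@e; x=rel@f
        for lo,hi in((-.11,-.05),(-.05,.04),(.04,.12),(.12,.2)):
            g=(s>lo)&(s<hi)
            if g.sum()>10: print(nm,g.sum(),'s',np.percentile(s[g],[3,25,50,75,97]).round(4),'x',np.percentile(x[g],[3,50,97]).round(4),'z',np.percentile(K[g,2],[3,97]).round(3))
E
```

```text
scene0 cam [-0.091 -0.535  0.801]
plate [ 531.3 -135.4] [263.   92.4] 83.21
{-0.088: 110, -0.084: 38, -0.08: 35, -0.072: 9, -0.068: 15, -0.064: 16, -0.06: 25, -0.056: 23, -0.052: 20, -0.048: 24, -0.044: 38, -0.04: 35, -0.036: 35, -0.032: 39, -0.028: 30, -0.024: 39, -0.02: 104, -0.016: 120, -0.012: 103, -0.008: 136, -0.004: 98, -0.0: 46, 0.004: 29, 0.008: 13, 0.032: 10, 0.036: 12, 0.04: 15, 0.044: 20, 0.048: 19, 0.052: 18, 0.056: 19, 0.06: 22, 0.064: 59, 0.068: 191, 0.072: 35, 0.076: 16, 0.14: 203, 0.144: 80, 0.148: 36, 0.152: 28, 0.156: 31, 0.16: 18}
blue 242 s [-0.0192 -0.0149 -0.0071  0.0026  0.0124] x [-0.0374 -0.034   0.0262] z [0.014 0.043]
blue 232 s [0.0651 0.0666 0.0676 0.0703 0.0744] x [-0.0323 -0.01    0.0255] z [0.014 0.054]
blue 250 s [0.142  0.1448 0.1493 0.1544 0.1588] x [-0.0376 -0.0192  0.0281] z [0.017 0.058]
dark 373 s [-0.0422 -0.0123 -0.008  -0.0033  0.0047] x [-0.0311 -0.0094  0.0237] z [0.014 0.081]
dark 42 s [0.0647 0.0663 0.0669 0.0674 0.0688] x [-0.0285 -0.006   0.0255] z [0.014 0.05 ]
dark 292 s [0.1386 0.1398 0.1407 0.1417 0.1463] x [-0.0336 -0.0053  0.0266
[... 593 characters left out ...]
6: 23, 0.06: 19, 0.064: 22, 0.068: 25, 0.072: 45, 0.076: 48, 0.08: 27, 0.14: 17, 0.144: 46, 0.148: 43, 0.152: 44, 0.156: 45, 0.16: 45}
blue 177 s [-0.0149 -0.0068  0.0072  0.0132  0.0168] x [-0.033  -0.0144  0.0318] z [0.033 0.08 ]
blue 92 s [0.0705 0.0726 0.0748 0.0768 0.0787] x [-0.0276 -0.      0.0265] z [0.047 0.056]
blue 228 s [0.1454 0.1493 0.1538 0.1581 0.162 ] x [-0.034  -0.0015  0.0314] z [0.051 0.059]
dark 124 s [-0.0307 -0.0018  0.0027  0.0059  0.0105] x [-0.0276 -0.0089  0.0269] z [0.017 0.083]
dark 52 s [0.1423 0.1432 0.1446 0.1453 0.1557] x [-0.035  -0.0047  0.0275] z [0.026 0.057]
orange 60 s [-0.0826 -0.0802 -0.0776 -0.0762 -0.0757] x [-0.0131 -0.0007  0.013 ] z [0.029 0.052]
```

Clamp: yaw 6.7°, fixed face about 60 mm from the sliding face, bottle spot near (0.544,-0.040). I'll take the bottle by the black collar, moving over it first and then down.

>>> play_rows(motion=[[-0.27,-0.07,0,0,42],[-0.27,-0.07,1.0,0,42],[-0.27,-0.07,2.0,0,42],[-0.27,-0.07,3.0,0,42],[-0.27,-0.07,3.0,0,42]])

```text
clock: 7.08
position: [0.4476, 0.3036, 0.0598]
ee_rot: [-0.002, 0.541, 0.841, -0.004]
contact_force: [0.1, -0.5, 0.8]
width: 0.042
gripper_force: 0.0
```

```bash
python3 - <<'E'
from h import *
go([.4505,.306,.061],24.5)
E
```

```text
t 7.08 tcp [0.4476 0.3036 0.0598] yaw 24.5 tilt [-0.008 -0.004 -1.   ] w 42.0 F [ 0.1 -0.5  0.8] | rows [ 0.02  0.09 -0.03] -0.0 q6 0.04
```

>>> play_rows(motion=[[0,0.03,0,0,28],[0,0.03,0,0,22],[0,0.03,0,0,16],[0,0.03,0,0,12],[0,0.03,0,0,12]], newtons=30)

```text
clock: 7.7
position: [0.4528, 0.307, 0.065]
ee_rot: [0.001, 0.541, 0.841, 0.002]
contact_force: [-0.7, -1.2, 6.7]
width: 0.0179
gripper_force: 29.6
```

>>> play_rows(motion=[[0,0,-0.5,0,12],[0,0,-1.5,0,12],[0,0,-2.5,0,12],[0,0,-3.0,0,12],[0,0,-3.0,0,12]])

```text
clock: 8.32
position: [0.4525, 0.3069, 0.1851]
ee_rot: [0.001, 0.541, 0.841, 0.002]
contact_force: [-0.3, 0.1, -1.0]
width: 0.018
gripper_force: 29.7
```

```bash
python3 - <<'E'
from h import *
go([.5445,-.040,.20],24.5); print(manip.get_state()['gripper_force'])
d=shot('scene','pics/s5.png'); W=cloud(d); p=manip.get_state()['position']
m=(np.hypot(W[...,0]-p[0],W[...,1]-p[1])<.04)&(W[...,2]>.08)&(W[...,2]<p[2]+.04)
P=W[m]
for z in np.arange(.08,.24,.012):
    k=(P[:,2]>=z)&(P[:,2]<z+.012)
    if k.sum()>3: print(round(z,3),k.sum(),P[k].min(0).round(4)[:2],P[k].max(0).round(4)[:2])
E
```

```text
t 8.32 tcp [0.4525 0.3069 0.1851] yaw 24.5 tilt [ 0.004  0.002 -1.   ] w 18.0 F [-0.3  0.1 -1. ] | rows [-8.84 -1.5  -0.38] -0.0 q6 0.04
29.68251062615309
0.116 29 [0.4366 0.2885] [0.4648 0.3099]
0.128 64 [0.4357 0.2892] [0.4628 0.3115]
0.14 59 [0.436  0.2887] [0.4635 0.3159]
0.152 63 [0.4365 0.2881] [0.4645 0.3118]
0.164 78 [0.4357 0.2889] [0.4646 0.3129]
0.176 44 [0.4357 0.2918] [0.4618 0.3102]
0.188 68 [0.4294 0.2886] [0.4719 0.3058]
0.2 79 [0.4277 0.2875] [0.4711 0.3092]
0.212 76 [0.4297 0.2887] [0.4757 0.3126]
```

>>> play_rows(motion=[[-1.0,-0.17,-0.2,0,12],[-2.2,-0.37,-0.4,0,12],[-3.4,-0.58,-0.4,0,12],[-4.4,-0.75,-0.4,0,12],[-5.0,-0.85,-0.4,0,12]])

```text
clock: 9.0
position: [0.5029, 0.1083, 0.1975]
ee_rot: [-0.001, 0.542, 0.841, -0.001]
contact_force: [0.4, 0.4, -0.9]
width: 0.0183
gripper_force: 29.7
```

>>> play_rows(motion=[[-1.0,-0.17,0,0,12],[-2.2,-0.37,0,0,12],[-3.2,-0.55,0,0,12],[-3.84,-0.65,0,0,12],[-3.84,-0.65,0,0,12]])

```text
clock: 9.62
position: [0.5431, -0.0418, 0.1974]
ee_rot: [-0.001, 0.542, 0.84, -0.001]
contact_force: [-0.2, 0.2, 0.1]
width: 0.0178
gripper_force: 29.7
```

>>> play_rows(motion=[[0,0,0,0,12],[0,0,0,0,12]])

```text
clock: 9.88
position: [0.543, -0.0392, 0.1988]
ee_rot: [-0.001, 0.541, 0.841, 0.0]
contact_force: [0.3, 0.7, -1.1]
width: 0.0174
gripper_force: 29.7
```

```bash
cat >> h.py <<'E'
REF=np.array([.532,-.159]); A=np.radians(6.7); E=np.array([np.sin(A),np.cos(A)]); F=np.array([np.cos(A),-np.sin(A)])
def clamp(name,fn):
    d=shot(name,fn); W=cloud(d); h=cv2.cvtColor(d['img'],cv2.COLOR_RGB2HSV)
    m=(abs(W[...,0]-.54)<.1)&(abs(W[...,1]+.1)<.2)&(W[...,2]>.014)
    am=(h[...,0]<14)&(h[...,1]>110)&(h[...,2]<170)
    bl=(h[...,0]>95)&(h[...,0]<125)&(h[...,1]>120)
    og=(h[...,0]<22)&(h[...,1]>150)&(h[...,2]>170)
    for n,k,lo,hi in(('bottle',am,.06,.16),('slidejaw',bl,.05,.13),('fixjaw',bl,.135,.2),('tab',og,-.11,-.02)):
        s=(W[...,:2]-REF)@E; x=(W[...,:2]-REF)@F
        g=m&k&(s>lo)&(s<hi)
        if g.sum()>8: print(name,n,g.sum(),'s',np.percentile(s[g],[3,50,97]).round(4),'x',np.percentile(x[g],[3,50,97]).round(4),'z',np.percentile(W[g][:,2],[3,50,97]).round(3))
E
python3 - <<'E'
from h import *
go([.5445,-.040,.072],24.5); clamp('scene','pics/s6.png'); clamp('top','pics/t6.png')
E
```

```text
t 9.88 tcp [ 0.543  -0.0392  0.1988] yaw 24.5 tilt [-0.001  0.001 -1.   ] w 17.4 F [ 0.3  0.7 -1.1] | rows [-0.04  0.03  3.17] 0.0 q6 -0.63
scene bottle 170 s [0.1038 0.1149 0.1272] x [-0.0207 -0.0166 -0.0036] z [0.136 0.174 0.305]
scene slidejaw 286 s [0.0655 0.0673 0.0737] x [-0.0318 -0.0061  0.0255] z [0.018 0.04  0.053]
scene fixjaw 247 s [0.1417 0.1486 0.1584] x [-0.0376 -0.0175  0.0275] z [0.019 0.054 0.058]
scene tab 48 s [-0.0868 -0.0836 -0.0795] x [-0.0166 -0.0077  0.0095] z [0.029 0.05  0.053]
top slidejaw 50 s [0.065  0.0759 0.1095] x [-0.0476 -0.021  -0.0026] z [0.048 0.053 0.57 ]
top fixjaw 78 s [0.1449 0.1544 0.1619] x [-0.035  -0.025  -0.0131] z [0.034 0.055 0.059]
top tab 38 s [-0.0829 -0.0793 -0.0763] x [-0.0132 -0.001   0.0129] z [0.048 0.051 0.053]
```

Scene depth puts the bottle 24 mm from the fixed face and on the centre line. I'll lower it.

>>> play_rows(motion=[[0,0,0.8,0,12],[0,0,1.8,0,12],[0,0,2.6,0,12],[0,0,3.0,0,12],[0,0,3.0,0,12]])

```text
clock: 10.6
position: [0.5425, -0.0395, 0.0782]
ee_rot: [-0.001, 0.541, 0.841, -0.0]
contact_force: [0.6, -0.4, -0.9]
width: 0.0179
gripper_force: 29.7
```

>>> play_rows(motion=[[0,0,0.05,0,12],[0,0,0.1,0,12],[0,0,0.1,0,12]])

```text
clock: 10.98
position: [0.5439, -0.0403, 0.0758]
ee_rot: [0.0, 0.541, 0.841, 0.0]
contact_force: [-0.2, -0.0, -0.6]
width: 0.0181
gripper_force: 29.7
```

>>> play_rows(motion=[[0,0,0.05,0,12],[0,0,0.1,0,12],[0,0,0.1,0,12]])

```text
clock: 11.35
position: [0.5444, -0.0406, 0.073]
ee_rot: [0.001, 0.541, 0.841, 0.0]
contact_force: [-1.8, -0.3, 10.9]
width: 0.0179
gripper_force: 30.8
```

Contact with the plate (10.9 N up). I'll back off a hair, open and rise.

>>> play_rows(motion=[[0,0,-0.04,0,16],[0,0,-0.04,0,21],[0,0,-0.04,0,35],[0,0,-0.04,0,40],[0,0,-0.5,0,40]])

```text
clock: 11.98
position: [0.5423, -0.04, 0.09]
ee_rot: [-0.002, 0.541, 0.841, -0.001]
contact_force: [-0.8, -0.3, -0.1]
width: 0.0404
gripper_force: 0.0
```

>>> play_rows(motion=[[0,0,-1.0,0,40],[0,0,-2.2,0,40],[0,0,-3.0,0,30],[0,0,-3.0,0,20],[0,0,-3.0,0,10]])

```text
clock: 12.6
position: [0.5429, -0.0401, 0.2103]
ee_rot: [-0.001, 0.541, 0.841, -0.0]
contact_force: [0.2, -0.2, -0.5]
width: 0.0098
gripper_force: 0.0
```

```bash
python3 - <<'E'
from h import *
go([.5445,-.040,.072],6.7-90); clamp('scene','pics/s7.png')
d=np.load('pics/s7.npz'); W=cloud(d); print([ (i,W[(np.hypot(W[...,0]-.543,W[...,1]+.042)<.04)&(abs(W[...,2]-i)<.004)].mean(0).round(4)) for i in (.065,.085,.1,.11,.12)])
cv2.imwrite('pics/s7c.png',cv2.resize(cv2.imread('pics/s7.png')[170:350,240:440],(800,600)))
E
```

```text
t 12.6 tcp [ 0.5429 -0.0401  0.2103] yaw 24.5 tilt [-0.002  0.    -1.   ] w 9.8 F [ 0.2 -0.2 -0.5] | rows [-0.02  0.04  3.46] -7.22 q6 -0.63
scene bottle 171 s [0.1016 0.1113 0.1264] x [-0.02   -0.0149  0.0031] z [0.015 0.057 0.317]
scene slidejaw 298 s [0.0648 0.0671 0.074 ] x [-0.0318 -0.0073  0.0239] z [0.018 0.04  0.054]
scene fixjaw 213 s [0.1422 0.15   0.1585] x [-0.0375 -0.0257  0.0171] z [0.019 0.054 0.058]
scene tab 48 s [-0.0871 -0.0834 -0.0796] x [-0.0171 -0.0075  0.0071] z [0.031 0.051 0.053]
[(0.065, array([ 0.5357, -0.046 ,  0.0645])), (0.085, array([ 0.5377, -0.0449,  0.0854])), (0.1, array([ 0.5371, -0.0459,  0.1005])), (0.11, array([ 0.5385, -0.0446,  0.1108])), (0.12, array([nan, nan, nan]))]<stdin>:3: RuntimeWarning: Mean of empty slice.
  ret = um.true_divide(
```

View pics/s7c.png

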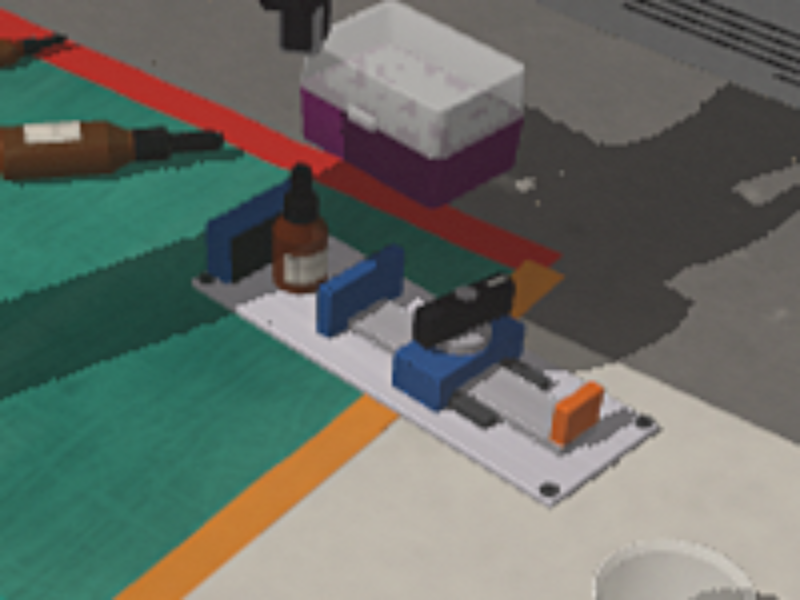

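The bottle stands between the jaws at crop (300,250), the slide jaw is at (360,290), and the tab is at (578,415). I'll go behind the tab with the fingers closed and the tool x axis along the slide.

>>> play_rows(motion=[[-1.2,-0.7,0,0.8,0],[-2.4,-1.4,0,1.6,0],[-3.6,-2.1,0,2.4,0],[-4.7,-2.8,0,3.12,0],[-5.26,-3.16,0,3.12,0]])

```text
clock: 13.28
position: [0.5145, -0.2865, 0.2091]
ee_rot: [-0.002, 0.748, 0.663, -0.001]
contact_force: [-0.0, 0.6, -0.7]
width: 0.0003
gripper_force: 0.0
```

>>> play_rows(motion=[[0,0,0,0,0],[0,0,0,0,0]])

```text
clock: 13.52
position: [0.5153, -0.2831, 0.21]
ee_rot: [-0.002, 0.747, 0.664, 0.0]
contact_force: [-1.0, 0.5, -0.1]
width: 0.0002
gripper_force: 0.0
```

```bash
python3 - <<'E'
from h import *
go([.5153,-.2839,.026],-6.7); clamp('top','pics/t8.png');clamp('scene','pics/s8.png')
E
```

```text
t 13.53 tcp [ 0.5153 -0.2831  0.21  ] yaw -6.7 tilt [-0.002  0.002 -1.   ] w 0.2 F [-1.   0.5 -0.1] | rows [-0.03  0.01  4.6 ] -0.0 q6 -0.5
top bottle 75 s [0.1077 0.1205 0.1329] x [-0.0166 -0.0067  0.009 ] z [0.057 0.065 0.09 ]
top slidejaw 89 s [0.0709 0.0748 0.0788] x [-0.0282  0.0001  0.0259] z [0.049 0.052 0.056]
top fixjaw 227 s [0.1454 0.1537 0.1621] x [-0.034  -0.0011  0.0317] z [0.051 0.056 0.059]
top tab 40 s [-0.0826 -0.0793 -0.0758] x [-0.013  -0.001   0.0127] z [0.045 0.051 0.054]
scene bottle 161 s [0.1025 0.1121 0.1262] x [-0.0193 -0.0145  0.0004] z [0.016 0.056 0.068]
scene slidejaw 290 s [0.0651 0.0671 0.0739] x [-0.032  -0.0078  0.0248] z [0.017 0.039 0.054]
scene fixjaw 217 s [0.1427 0.1505 0.159 ] x [-0.0373 -0.0247  0.0206] z [0.018 0.054 0.057]
scene tab 66 s [-0.0875 -0.083  -0.0799] x [-0.0171 -0.0117  0.009 ] z [0.023 0.049 0.052]
```

>>> play_rows(motion=[[0,0,1.3,0,0],[0,0,2.6,0,0],[0,0,3.9,0,0],[0,0,4.55,0,0],[0,0,4.55,0,0]])

```text
clock: 14.25
position: [0.5145, -0.2819, 0.0273]
ee_rot: [-0.003, 0.747, 0.665, -0.0]
contact_force: [-0.1, -0.3, 0.3]
width: -0.0001
gripper_force: 0.0
```

>>> play_rows(motion=[[0.2,0,0,0,0],[0.4,0,0,0,0],[0.6,0,0,0,0],[0.75,0,0,0,0],[0.85,0,0,0,0]])

```text
clock: 14.88
position: [0.5201, -0.2505, 0.0298]
ee_rot: [0.001, 0.747, 0.665, -0.0]
contact_force: [0.2, -0.3, 0.9]
width: -0.0002
gripper_force: 0.7
```

>>> play_rows(motion=[[0.1,0,0,0,0],[0.2,0,0,0,0],[0.3,0,0,0,0],[0.35,0,0,0,0],[0.35,0,0,0,0]])

```text
clock: 15.5
position: [0.5212, -0.236, 0.0291]
ee_rot: [-0.0, 0.747, 0.664, 0.0]
contact_force: [-0.2, -0.5, 0.2]
width: -0.0
gripper_force: 0.1
```

```bash
python3 - <<'E'
from h import *
go([.5153,-.2839,.026],-6.7); clamp('top','pics/t9.png');clamp('scene','pics/s9.png')
E
```

```text
t 15.5 tcp [ 0.5212 -0.236   0.0291] yaw -6.7 tilt [-0.     0.001 -1.   ] w -0.0 F [-0.2 -0.5  0.2] | rows [-1.21 -0.01  0.08] -0.0 q6 -0.43
top bottle 72 s [0.1075 0.1223 0.133 ] x [-0.0165 -0.0077  0.0095] z [0.056 0.064 0.088]
top slidejaw 81 s [0.0906 0.0941 0.0978] x [-0.0279 -0.002   0.0254] z [0.048 0.052 0.055]
top fixjaw 226 s [0.1454 0.1539 0.162 ] x [-0.0337 -0.0012  0.0312] z [0.052 0.056 0.059]
scene bottle 161 s [0.1022 0.1124 0.1269] x [-0.0193 -0.0141  0.0017] z [0.02  0.057 0.112]
scene slidejaw 304 s [0.0847 0.0866 0.0941] x [-0.0317 -0.0059  0.0257] z [0.017 0.039 0.054]
scene fixjaw 217 s [0.1427 0.1507 0.1593] x [-0.0374 -0.0241  0.0205] z [0.018 0.054 0.057]
scene tab 12 s [-0.0658 -0.0648 -0.0604] x [-0.0179 -0.0163 -0.0149] z [0.025 0.04  0.051]
```

The slide moved 19.5 mm, with about 11 mm left.

>>> play_rows(motion=[[0.08,0,0,0,0],[0.16,0,0,0,0],[0.22,0,0,0,0],[0.22,0,0,0,0]])

```text
clock: 16.1
position: [0.5224, -0.2272, 0.0293]
ee_rot: [-0.0, 0.747, 0.664, 0.0]
contact_force: [0.4, -0.1, 0.6]
width: -0.0001
gripper_force: 0.0
```

>>> play_rows(motion=[[0.04,0,0,0,0],[0.08,0,0,0,0],[0.08,0,0,0,0]])

```text
clock: 16.48
position: [0.5229, -0.2245, 0.0293]
ee_rot: [0.0, 0.747, 0.664, 0.0]
contact_force: [-0.8, -0.4, -0.5]
width: -0.0
gripper_force: 0.7
```

```bash
python3 - <<'E'
from h import *
go([.5153,-.2839,.026],-6.7); clamp('top','pics/t10.png')
E
```

```text
t 16.48 tcp [ 0.5229 -0.2245  0.0293] yaw -6.7 tilt [ 0.  0. -1.] w -0.0 F [-0.8 -0.4 -0.5] | rows [-1.5  -0.01  0.08] -0.0 q6 -0.41
top bottle 81 s [0.1124 0.1273 0.1428] x [-0.0165 -0.0065  0.0098] z [0.045 0.063 0.088]
top slidejaw 81 s [0.102  0.1058 0.1095] x [-0.028  -0.003   0.0256] z [0.048 0.052 0.056]
top fixjaw 229 s [0.1453 0.1537 0.162 ] x [-0.0337 -0.0006  0.0314] z [0.05  0.056 0.059]
```

>>> play_rows(motion=[[0.03,0,0,0,0],[0.05,0,0,0,0],[0.05,0,0,0,0]])

```text
clock: 16.9
position: [0.5229, -0.2244, 0.0294]
ee_rot: [0.001, 0.747, 0.665, -0.001]
contact_force: [-1.7, -7.0, -2.2]
width: 0.0002
gripper_force: 3.5
```

>>> play_rows(motion=[[0.03,0,0,0,0],[0.05,0,0,0,0],[0.05,0,0,0,0]])

```text
clock: 17.27
position: [0.5229, -0.2243, 0.0294]
ee_rot: [0.002, 0.747, 0.665, -0.002]
contact_force: [-3.7, -11.8, -3.0]
width: -0.0001
gripper_force: 6.1
```

It is stopped firmly, so both jaws touch the bottle. I'll retreat, rise and look at the knob.

>>> play_rows(motion=[[-0.4,0,0,0,0],[-0.9,0,0,0,0],[-0.9,0,-1.5,0,0],[-0.9,0,-3.0,0,20],[-0.9,0,-3.8,0,40]])

```text
clock: 17.9
position: [0.5204, -0.2578, 0.1851]
ee_rot: [0.003, 0.748, 0.664, 0.001]
contact_force: [0.3, -0.7, -1.0]
width: 0.0359
gripper_force: 0.0
```

```bash
python3 - <<'E'
from h import *
clamp('top','pics/t11.png')
d=np.load('pics/t11.npz'); W=cloud(d); h=cv2.cvtColor(d['img'],cv2.COLOR_RGB2HSV)
m=(np.hypot(W[...,0]-.532,W[...,1]+.159)<.04)&(W[...,2]>.07)&(W[...,2]<.09)
P=W[m][:,:2]; c,wh,a=cv2.minAreaRect((P*1000).astype(np.float32)); u=np.linalg.svd(P-P.mean(0),full_matrices=0)[2][0]
print('knob',c,wh,a,'svd heading',np.degrees(np.arctan2(u[1],u[0])),P.mean(0))
go([.532,-.159,.12],-18+90)
E
```

```text
top bottle 83 s [0.1124 0.1273 0.1428] x [-0.0169 -0.0071  0.01  ] z [0.047 0.062 0.087]
top slidejaw 84 s [0.1018 0.1055 0.1097] x [-0.0277 -0.001   0.0253] z [0.049 0.052 0.055]
top fixjaw 226 s [0.1455 0.1539 0.162 ] x [-0.0335 -0.001   0.0314] z [0.052 0.056 0.059]
top tab 40 s [-0.0519 -0.0483 -0.0451] x [-0.0137 -0.0006  0.0121] z [0.047 0.051 0.055]
knob (532.3787841796875, -159.263916015625) (14.170225143432617, 60.070152282714844) 73.07649993896484 svd heading 162.80096137782152 [ 0.53175446 -0.15862643]
t 17.95 tcp [ 0.522  -0.2587  0.1886] yaw -6.8 tilt [ 0.01  -0.006 -1.   ] w 39.7 F [ 1.2 -1.3  2.4] | rows [ 2.51 -0.06  1.7 ] -7.88 q6 -0.46
```

>>> play_rows(motion=[[0.6,0,0,-1.0,40],[1.2,0,0,-2.0,40],[1.8,-0.03,0,-3.0,40],[2.4,-0.05,0,-4.0,40],[2.5,-0.06,0.5,-5.0,40]])

```text
clock: 18.58
position: [0.5297, -0.1561, 0.1624]
ee_rot: [0.002, 0.393, 0.919, 0.001]
contact_force: [-0.3, 0.1, 0.2]
width: 0.0398
gripper_force: 0.0
```

>>> play_rows(motion=[[0,0,0,-1.0,40],[0,0,0,-2.0,40],[0,0,0,-2.97,40],[0,0,0,-2.97,40]])

```text
clock: 19.08
position: [0.5284, -0.1571, 0.1611]
ee_rot: [-0.0, 0.149, 0.989, 0.0]
contact_force: [-0.1, 0.7, -0.0]
width: 0.04
gripper_force: 0.0
```

```bash
python3 - <<'E'
from h import *
go([.532,-.159,.056],72.8)
E
```

```text
t 19.07 tcp [ 0.5284 -0.1571  0.1611] yaw 72.8 tilt [ 0.     0.001 -1.   ] w 40.0 F [-0.1  0.7 -0. ] | rows [-0.1  -0.02  2.63] 0.0 q6 -1.69
```

>>> play_rows(motion=[[-0.09,-0.02,1.0,0,40],[-0.09,-0.02,2.0,0,40],[-0.09,-0.02,2.6,0,40],[-0.09,-0.02,2.6,0,20],[-0.09,-0.02,2.6,0,10]], newtons=60)

```text
clock: 19.7
position: [0.5312, -0.1593, 0.0572]
ee_rot: [-0.0, 0.148, 0.989, -0.0]
contact_force: [-0.8, -3.0, -8.9]
width: 0.013
gripper_force: 60.9
```

>>> play_rows(motion=[[0,0,0,0,8],[0,0,0,0,8],[0,0,0,0,8]])

```text
clock: 20.08
position: [0.5312, -0.1593, 0.0572]
ee_rot: [-0.0, 0.148, 0.989, -0.001]
contact_force: [-2.2, -4.5, -9.7]
width: 0.0132
gripper_force: 60.7
```

Gripped. Now I'll turn clockwise about 70°.

>>> play_rows(motion=[[0,0,0,0.8,8],[0,0,0,1.6,8],[0,0,0,2.4,8],[0,0,0,3.2,8],[0,0,0,4.0,8]])

```text
clock: 20.7
position: [0.5312, -0.1594, 0.0572]
ee_rot: [0.0, 0.479, 0.878, -0.001]
contact_force: [-2.0, -5.7, -9.9]
width: 0.0128
gripper_force: 60.8
```

>>> play_rows(motion=[[0,0,0,0.8,8],[0,0,0,1.6,8],[0,0,0,2.4,8],[0,0,0,3.0,8],[0,0,0,3.0,8]])

```text
clock: 21.32
position: [0.5311, -0.1595, 0.0573]
ee_rot: [0.0, 0.689, 0.725, -0.001]
contact_force: [-1.9, -6.1, -10.1]
width: 0.0127
gripper_force: 60.7
```

```bash
python3 - <<'E'
from h import *
go([.532,-.159,.056],72.8); s=manip.get_state(); print(s['moment'],s['gripper_force'])
E
```

```text
t 21.32 tcp [ 0.5311 -0.1595  0.0573] yaw 3.0 tilt [-0.001 -0.002 -1.   ] w 12.7 F [ -1.9  -6.1 -10.1] | rows [0.01 0.02 0.03] -6.98 q6 -0.47
[-0.87171994  0.18510858 -0.07046537] 60.72794795036316
```

>>> play_rows(motion=[[0,0,0,0,20],[0,0,0,0,40],[0,0,0,0,40],[0,0,-1.0,0,40],[0,0,-2.0,0,40]])

```text
clock: 21.95
position: [0.5316, -0.1582, 0.1383]
ee_rot: [-0.0, 0.688, 0.725, 0.0]
contact_force: [0.8, 0.4, -0.2]
width: 0.0404
gripper_force: 0.0
```

>>> play_rows(motion=[[-1.4,0,-0.7,0,40],[-2.8,0,-1.4,0,40],[-4.0,0,-1.4,0,40],[-4.0,0,-1.4,0,40],[-4.0,0,-1.4,0,40]])

```text
clock: 22.58
position: [0.5397, -0.3176, 0.1931]
ee_rot: [-0.001, 0.689, 0.725, 0.0]
contact_force: [0.9, 0.1, -0.6]
width: 0.0399
gripper_force: 0.0
```

```bash
python3 - <<'E'
from h import *
clamp('top','pics/t12.png')
d=np.load('pics/t12.npz'); W=cloud(d)
m=(np.hypot(W[...,0]-.532,W[...,1]+.159)<.04)&(W[...,2]>.07)&(W[...,2]<.09)
P=W[m][:,:2]; u=np.linalg.svd(P-P.mean(0),full_matrices=0)[2][0]; print('knob rad',np.radians((-6.7-np.degrees(np.arctan2(u[1],u[0])))%180),len(P))
d=shot('scene','pics/s12.png'); cv2.imwrite('pics/s12c.png',cv2.resize(cv2.imread('pics/s12.png')[150:450,200:500],(600,600)))
go([.5,-.3,.2])
E
```

```text
top bottle 76 s [0.1124 0.1274 0.1424] x [-0.0163 -0.007   0.0102] z [0.046 0.063 0.087]
top slidejaw 87 s [0.1018 0.1056 0.1095] x [-0.0275 -0.0009  0.0263] z [0.048 0.052 0.056]
top fixjaw 229 s [0.1454 0.1538 0.162 ] x [-0.0343 -0.0013  0.0314] z [0.05  0.055 0.059]
top tab 43 s [-0.0517 -0.048  -0.0449] x [-0.0135  0.0002  0.012 ] z [0.044 0.05  0.054]
knob rad 1.3977816549030868 164
t 22.68 tcp [ 0.5398 -0.3169  0.1931] yaw 3.0 tilt [-0.     0.001 -1.   ] w 39.5 F [0.5 1.1 0.8] | rows [ 0.47 -0.97 -0.17] 0 q6 -0.7
```

View pics/s12c.png

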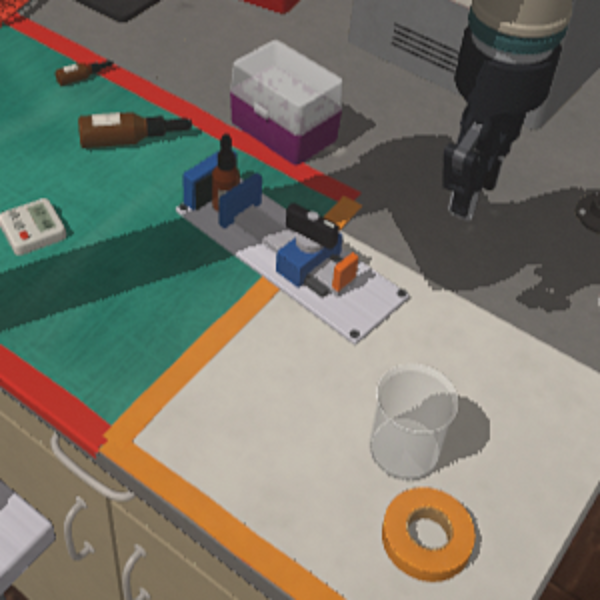

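The bottle is upright between the closed jaws at (227,175), the knob is turned to about 1.40 rad at (313,225), and the arm is clear. Handing in.

```bash
python3 -c "
from rig import manip
print(manip.sign_off())"
```

```text
the job is handed in; nothing more can be done
None
```

The middle-sized bottle was stood upright on the bench and let go, moved by its black top into the clamp, and closed in with both jaws touching; the knob is turned to about 1.40 rad and the job is handed in at about 23 s, with no verdict shown.

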